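# Third hand: hold the valve-box cover on its seal

## Robot

A 7-joint arm with a two-finger parallel gripper is mounted at the origin on the work surface. World frame = base frame: x ahead of the robot, y to its left, z up, the work surface at z = 0. Lengths are in m, angles in rad, forces in N, time in s.
With the tool pointing down it reaches from about 0.425 to 0.875 m from the base axis. Payload 8.4 kg.
Tool frame: the origin (TCP) lies between the finger pads, 19 mm behind the fingertips; this is the grasp point; z points along the fingers, y is the line along which they close (so a half turn about z gives the same grasp; the last joint's range is limited). The gripper opens to 87 mm and grips with 3 to 60 N. Pads are 19 mm wide; open, the fingers measure 117 mm over their backs; the gripper's body (75 mm by 190 mm) begins 51 mm behind the grasp point.
Start: joints at [1.025, 0.333, 0.04, 1.465, -0.013, 1.343, -0.059], TCP at [0.281, -0.586, 0.241] pointing down, gripper open.
Joint ranges: [-2.58, 2.58], [-0.38, 2.09], [-1.3, 1.39], [0.25, 2.4], [-1.5, 4.64], [0.08, 2.09], [-2.65, 2.65]. Speed limits (rad/s): [2.22, 2.22, 2.79, 2.79, 3.14, 3.14, 3.14].

## Interface

Orientations are given as a rotation vector (axis times angle).
In Python, from cell import ctrl gives the robot as it stands. Calls block until the motion is done:
- ctrl.move_ptp(position, orientation): joint-space move of the TCP to a pose.
- ctrl.move_linear(position, rate=0.15, attitude=None): straight line of the TCP; attitude=None keeps the orientation; rate is the mean speed in m/s.
- ctrl.move_j(angles): joint-space move.
- ctrl.grip(opening, grasp_force=None): opening from 0.0 (shut) to 1.0 (fully open); grasp_force is the grip in N (None keeps the last); returns when the fingers have stopped.
- ctrl.sleep(seconds).
- ctrl.solve_ik(position, orientation): joint angles nearest the present ones, or None.
- ctrl.sense(): the state.
- ctrl.capture(name): name is "side" or "top"; returns the picture (420x560x3 uint8, red, green, blue); there is no depth.
- ctrl.calibration(name): a dict with "vfov" (degrees; the focal length in pixels is half the picture's height over the tangent of half this angle, whatever the lens; pixels are square), "cx", "cy" (the principal point, pixels), "rvec" (rotation vector, rad) and "tvec" (3), from world to camera coordinates, as OpenCV has them. Camera axes: x right, y down, z forward; pixel columns grow to the right and rows downward; lengths in m; the calibration is good to about 2 mm. A picture is of the moment at which its call begins. calibration takes no time and is no camera call.
A pose or a line that the arm cannot do raises ctrl.IKError and nothing moves.
- ctrl.job_done(): hands the job in; it is judged then, once.
The state is a dict: "time": time; "joint_pos": joint angles; "qd": joint speeds; "joint_torque": joint torques, N m; "ee_pos": TCP position; "tcp_rot": TCP orientation; "ft_force": force on the tool from outside, world axes, zero at the start; "wrist_torque": the same for the moment, N m; "gripper_width": opening from 0.0 (shut) to 1.0 (fully open); "gripper_force": force on a finger pad.
Only numpy, scipy, OpenCV 4.12 (cv2) and the standard library are available. Lean on these libraries where they do the work, as an engineer would, in place of code of your own. Each camera call takes 0.05 s, during which the arm holds its last target. There are 200 camera calls.

## Task

The oblong white cover with the four screw slots belongs over the opening of the cement stop-valve box: stand it upright on one short edge on the ledge, centred over the opening, flat against the black rubber seal with its slots over the box's screw inserts. Then push on the middle of the cover, never hard, so that it sits on the seal under a steady push of about 8 newtons (seal squeezed about half), the corners left free for my screwdriver, and finish while still holding it there: do not let go, I will put the screws in. Leave the tile, the screwdriver, the screw pot and the hair clip where they are.

Things in the scene. Friction and masses are not known exactly. Their poses are not given: they have to be found in the camera images.
- cover: Loose white plastic slab 116 x 68 x 10 mm, about 0.11 kg, lying flat, with four through slots (12 x 5 mm, running across it) near its corners: 51 mm from the middle lengthways, 26 mm across. Origin: centre of its underside as it lies at the start; x along its length, y across its width, z through its thickness. Both ends and both faces are alike. x within 0.5 rad of world x.
- cover_mid (a point): Middle of the cover, halfway through its thickness (5 mm above the origin of cover along its z).
- valve_box: Fixed cement box at the back, 100 deep, 220 wide, 124 mm high, its top flush with the front. Pipes leave its sides 55 mm up, 150 mm either side. Origin: middle of its underside; x from its front into the box, away from the robot (within 0.25 rad of world x), z up. Front face at x = -50 mm, opening in its middle, 40 wide, 17 to 99 mm up; screw inserts at y = +-26 mm, 7 and 109 mm up.
- opening (a point): Where the middle of the cover's back face belongs: in the plane of the uncompressed seal's front, 58 mm in front of the origin of the valve box, centred across the box, 58 mm above the ledge. Same axes as valve_box.
- seal (a joint): How far the black rubber seal round the opening is squeezed, in m: 0 free, 0.006 fully. It is a rectangular ring 52 wide, 94 high (inside 40 x 82 mm), its middle 58 mm above the ledge, standing 8 mm proud of the box's front face. It moves back evenly, about 2.5 N per mm, and springs back.
- tile: Loose square white ceramic tile, 98 x 98 x 8 mm, no holes, lying flat on the ledge; not part of the job. It and the cover may have changed sides. Origin: centre of its underside.
- screwdriver: Screwdriver, 190 mm long, lying on the ledge to the right of the box; leave it.
- screw_pot: Small clear open pot with brass screws, 60 mm across, 34 mm high, standing to the right of the box; leave it. Origin: centre of its underside.
- hair_clip: Black claw hair clip, about 60 x 40 x 38 mm, standing on the left of the ledge near the robot; leave it. Origin: centre of its underside. Farther left, beyond y = 0.43 m and x = 0.5 m, a fixed pink two-tier caddy stands 200 mm high with a bottle in it (330 mm); keep clear of it.
There are look-alikes about, which are no part of the job. What is shaped like the cover but brown or green is not meant.

How it is judged:
At the end, for the whole second after the job is handed in: Through the last second the robot holds the cover upright on a short edge, flat on the seal within 4 degrees, its middle within 6 mm of the opening's middle, at rest, pressed on the box with 5 to 12 N; the TCP is within 25 mm sideways and 35 mm in height of the opening's middle (angle between the x axis of cover and the z axis of valve_box, either way round below 0.07 rad and angle between the z axis of cover and the x axis of valve_box, either way round below 0.07 rad and y of cover_mid in the frame of opening between -0.006 and 0.006 m and z of cover_mid in the frame of opening between -0.006 and 0.006 m and contact force between cover and valve_box between 5 and 12 N and contact force between any of the fingers, the arm and cover above 3 N and y of the grasp point in the frame of opening between -0.025 and 0.025 m and z of the grasp point in the frame of opening between -0.035 and 0.035 m and linear speed of cover below 0.02 m/s); the arm keeps its last pose, push and grip.
It fails at once if the cover is pushed against the box with more than 25 N (contact force between cover and valve_box above 25 N).
It fails at once if the tile, screwdriver, screw pot or hair clip is shifted by more than 25 mm (distance of any of tile, screwdriver, screw_pot, hair_clip from where it was at the start of the episode above 0.025 m).
It also fails if it takes over 72 s, if anything falls off the work surface, if the arm or the gripper's body presses on something with over 40 N, if the wrist force passes 120 N, or if a joint passes its speed limit or range.

## Working session

There is one attempt and no reset: what is moved stays moved. The work goes in short steps, each a Python script; the robot and the scene stay as the last script left them, time stands still between calls to the robot, and variables do not carry over. Pictures are saved under pics/ and viewed, at most 10 in all, crops included, and the job is handed in when it is done.

```bash
ls; mkdir -p pics
python3 - <<'E'
from cell import ctrl
import cv2
for n in("side","top"):
    im=ctrl.capture(n); cv2.imwrite(f"pics/{n}0.png",im[:,:,::-1]); print(n,ctrl.calibration(n))
s=ctrl.sense(); print(s)
E
```

```text
pics
side {'vfov': 42.814257358158535, 'cx': 270.06562600820314, 'cy': 217.94455853177573, 'rvec': array([ 0.38121904, -2.62433024,  1.37454798]), 'tvec': array([0.50698134, 0.13480924, 1.57327334])}
top {'vfov': 56.27115255369029, 'cx': 280.7943705827872, 'cy': 203.5013307714462, 'rvec': array([ 2.11077136, -2.15552492,  0.13419266]), 'tvec': array([0.02039971, 0.52580269, 1.14300713])}
{'time': 0.1, 'joint_pos': array([ 1.02480667,  0.33387149,  0.03986479,  1.466209  , -0.0134058 ,
        1.34328781, -0.05850957]), 'qd': array([ 0.00012639,  0.00013551, -0.00044602, -0.00222462, -0.00018954,
       -0.00168422,  0.0001117 ]), 'joint_torque': array([ 5.98301121e-03, -6.57811832e+01,  1.34102080e+00, -4.04708469e+01,
       -5.96193108e-02,  4.08852752e-02,  4.42729151e-05]), 'ee_pos': array([ 0.2806554 , -0.58583586,  0.24041506]), 'tcp_rot': array([-3.06212082e+00, -6.95642997e-01,  6.66906925e-04]), 'ft_force': array([ 0.17372524,  0.31872121, -0.56226185]), 'wrist_torque': array([-0.00607733,  0.01936754,  0.03336903]), 'gripper_force': 0.0, 'gripper_width': 1.0002099514191016}
```

View pics/side0.png

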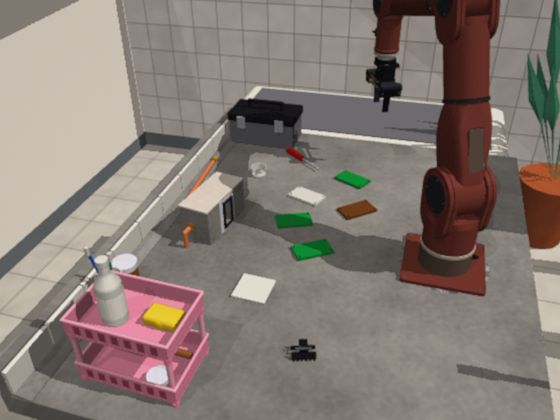

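View pics/top0.png

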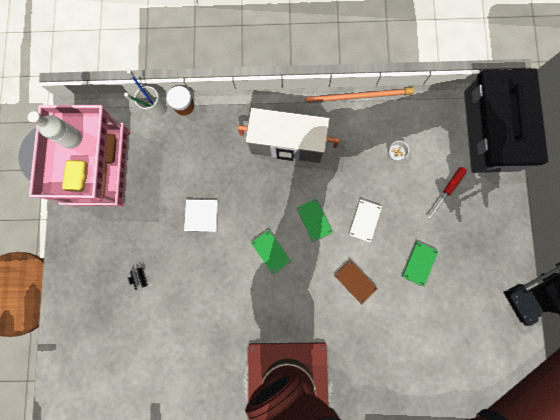

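Candidates for the cover in the top picture are:
- white oblong with slots at (366,220)
- white square at (201,215), the tile
- greens at (315,220), (270,250) and (420,264)
- brown at (355,281)
- pale box top at (288,130)

I choose (366,220), which is at (307,196) in the side view. Next I check it in a close crop and measure in both views.

```bash
cat > geo.py <<'E'
import numpy as np, cv2
from cell import ctrl
def cam(n):
    c=ctrl.calibration(n); f=210/np.tan(np.radians(c["vfov"])/2)
    K=np.array([[f,0,c["cx"]],[0,f,c["cy"]],[0,0,1]]); R=cv2.Rodrigues(c["rvec"])[0]; return K,R,np.array(c["tvec"])
def ray(n,px):
    K,R,t=cam(n); d=R.T@np.linalg.inv(K)@np.array([*px,1.]); return -R.T@t,d/np.linalg.norm(d)
def onplane(n,px,z):
    o,d=ray(n,px); return o+d*(z-o[2])/d[2]
def tri(ps,pt):
    (a,d),(b,e)=ray("side",ps),ray("top",pt)
    s,u=np.linalg.lstsq(np.c_[d,-e],b-a,rcond=None)[0]; p,q=a+s*d,b+u*e
    return (p+q)/2,np.linalg.norm(p-q)
def project(n,P):
    K,R,t=cam(n); return cv2.projectPoints(np.atleast_2d(np.float64(P)),cv2.Rodrigues(R)[0],t,K,None)[0][:,0]
def blob(im,seed,r,thr):
    g=im.min(2); m=np.zeros_like(g); x,y=seed; w=np.s_[y-r:y+r,x-r:x+r]; m[w]=(g[w]>thr)*255
    c=max(cv2.findContours(m,0,1)[0],key=cv2.contourArea); return c
E
python3 - <<'E'
from geo import *
S=cv2.imread("pics/side0.png");T=cv2.imread("pics/top0.png")
tiles=[]
for im,(x,y),w,h in((S,(307,196),30,25),(T,(366,220),35,30),(S,(222,208),50,50),(T,(288,135),60,40)):
    tiles.append(cv2.resize(im[y-h:y+h,x-w:x+w],(400,300),interpolation=cv2.INTER_CUBIC))
cv2.imwrite("pics/crop1.png",np.vstack([np.hstack(tiles[:2]),np.hstack(tiles[2:])]))
for nm,ss,st in(("cover",(307,196),(366,220)),("tile",(253,288),(201,215)),("boxtop",(212,193),(288,128))):
    cs,ct=[blob(im,s,45,t) for im,s,t in((S,ss,150),(T,st,165))]
    cc=[]
    for c in(cs,ct):
        m=cv2.moments(c); cc.append((m["m10"]/m["m00"],m["m01"]/m["m00"]))
    print(nm,cc,[cv2.contourArea(c) for c in(cs,ct)],tri(*cc))
    r=cv2.minAreaRect(ct); b=cv2.boxPoints(r); print(b.round(1).tolist(), [cv2.approxPolyDP(c,4,True)[:,0].tolist() for c in (cs,ct)])
E
```

```text
cover [(307.0542871638762, 194.92897006595635), (358.1510629763337, 238.2190132370638)] [328.5, 2077.5] (array([ 0.4394059 , -0.21332816,  0.03533879]), np.float64(0.04517487198123801))
[[314.70001220703125, 205.89999389648438], [382.3999938964844, 197.10000610351562], [390.79998779296875, 260.79998779296875], [323.0, 269.6000061035156]] [[[288, 193], [316, 204], [325, 197], [298, 186]], [[381, 206], [360, 200], [349, 235], [341, 231], [339, 240], [344, 243], [325, 246], [321, 240], [328, 264], [341, 264], [348, 256], [358, 264], [373, 257], [389, 261], [390, 255], [375, 252], [384, 240], [380, 234], [375, 237], [379, 243], [371, 240]]]
tile [(253.59522351500306, 287.69299857113697), (200.69898047347502, 215.3575254881631)] [816.5, 964.5] (array([0.49917643, 0.25863413, 0.00734097]), np.float64(0.0006484025022059937))
[[183.0, 230.0], [185.10000610351562, 198.0], [218.0, 200.10000610351562], [215.89999389648438, 232.10000610351562]] [[[244, 273], [231, 294], [264, 302], [275, 280]], [[186, 199], [183, 230], [216, 231], [217, 201]]]
boxtop [(206.73620981387478, 194.80676818950928), (286.65927040240695, 129.89732982324182)] [985.0, 2659.0] (array([ 0.73811509, -0.01219322,  0.10708375]), np.float64(0.010611046573404859))
[[243.89999389648438, 152.1999969482422], [249.8000030517578, 107.30000305175781], [328.79998779296875, 117.5999984741211], [322.8999938964844, 162.60000610351562]] [[[216, 172], [178, 204], [207, 212], [219, 202], [222, 231], [220, 200], [231, 189]], [[251, 108], [246, 141], [270, 144], [273, 156], [273, 146], [323, 151], [328, 118]]]
```

View pics/crop1.png

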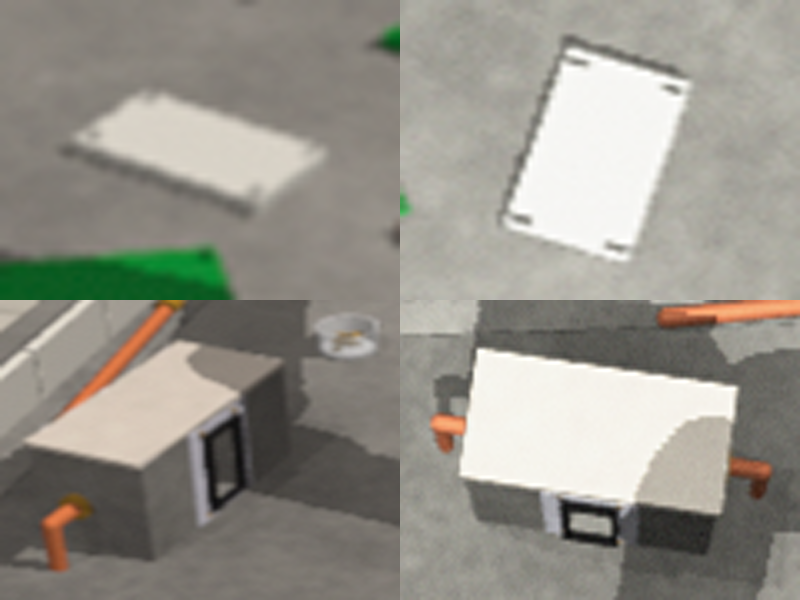

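The crop shows the slotted white oblong in both views, so the choice holds. The box top corners are also clear: about (251,108), (329,118), (325,152), (247,142) in the top view and (178,205), (218,172), (244,179), (208,213) in the side view. Now I refine these and test reachability.

```bash
cat > plan.py <<'E'
from geo import *
from scipy.spatial.transform import Rotation as Ro
def rot(d,y): # tool z along d, tool y along y
    d=np.array(d,float);y=np.array(y,float);return Ro.from_matrix(np.c_[np.cross(y,d),y,d]).as_rotvec()
E
python3 - <<'E'
from plan import *
S=cv2.imread("pics/side0.png");T=cv2.imread("pics/top0.png")
def sub(im,p,w=3): return cv2.cornerSubPix(cv2.cvtColor(im,6),np.float32(p).reshape(-1,1,2),(w,w),(-1,-1),(3,50,.01))[:,0]
tb=sub(T,[(251.4,108.3),(329.1,117.9),(324.6,151.8),(246.6,142.5)]) # BL BR FR FL
sb=sub(S,[(178.2,204.7),(217.8,172),(243.8,178.7),(207.8,213)])
print(tb.tolist(),sb.tolist())
C=[]
for s,t in zip(sb,tb):
    p,e=tri(s,t); C.append(p); print("box",p.round(4),round(e,4),onplane("top",t,.124).round(4),onplane("side",s,.124).round(4))
for thr in(200,215,230):
    c=blob(T,(366,220),28,thr); r=cv2.minAreaRect(c); m=cv2.moments(c); ct=(m["m10"]/m["m00"],m["m01"]/m["m00"])
    print(thr,cv2.contourArea(c),r)
c2=blob(S,(307,196),25,150)
for q in(c2,):
    m=cv2.moments(q); cs=(m["m10"]/m["m00"],m["m01"]/m["m00"])
print("cover c",tri(cs,ct),onplane("top",ct,.01),onplane("side",cs,.01))
c=blob(T,(366,220),28,200); b=cv2.boxPoints(cv2.minAreaRect(c))
W=np.array([onplane("top",q,.01) for q in b]);print(W.round(4),[np.linalg.norm(W[i]-W[i-1]).round(4) for i in range(4)])
E
```

```text
[[250.73477172851562, 107.3489990234375], [328.7683410644531, 117.52445983886719], [323.2945861816406, 151.83993530273438], [245.80966186523438, 141.65882873535156]] [[177.85641479492188, 205.3653106689453], [217.8000030517578, 172.0], [243.8000030517578, 178.6999969482422], [206.24661254882812, 213.5741424560547]]
box [0.7966 0.0891 0.123 ] 0.003 [0.7978 0.0894 0.124 ] [0.7941 0.0909 0.124 ]
box [ 0.7574 -0.1362  0.1224] 0.007 [ 0.7605 -0.1354  0.124 ] [ 0.7522 -0.1325  0.124 ]
box [ 0.6569 -0.1167  0.1224] 0.0051 [ 0.659  -0.1161  0.124 ] [ 0.6531 -0.1136  0.124 ]
box [0.6956 0.1047 0.1207] 0.0008 [0.6949 0.1044 0.124 ] [0.693  0.1092 0.124 ]
200 754.0 ((365.2495422363281, 220.71578979492188), (22.826900482177734, 37.597251892089844), 17.650123596191406)
215 738.0 ((365.11505126953125, 220.6977081298828), (22.474672317504883, 37.50312423706055), 17.818889617919922)
230 713.0 ((365.0412902832031, 220.51315307617188), (22.133865356445312, 37.250728607177734), 17.650123596191406)
cover c (array([ 0.47126986, -0.24613725,  0.01145306]), np.float64(0.0020410232046761136)) [ 0.47242477 -0.24623781  0.01      ] [ 0.47077113 -0.24848407  0.01      ]
[[ 0.4286 -0.1943  0.01  ]
 [ 0.5379 -0.2341  0.01  ]
 [ 0.5149 -0.2994  0.01  ]
 [ 0.4063 -0.2589  0.01  ]] [np.float64(0.0683), np.float64(0.1163), np.float64(0.0692), np.float64(0.1159)]
```

```bash
cat >> plan.py <<'E'
Z=np.array([0,0,1.])
COV=np.array([.4718,-.2465,.005]); CY=-.353
BY=-.164; OPEN=np.array([.6693,-.0055,.058])
bx=np.array([np.cos(BY),np.sin(BY),0]); by=np.cross(Z,bx)
l=np.array([np.cos(CY),np.sin(CY),0]); lp=np.cross(Z,l)
def H(th): return .019*np.cos(th)+.0095*np.sin(th)+.0025-.005
def pick(th,opt,s,up=0):
    o=-1 if opt=="A" else 1
    d=o*np.sin(th)*l-np.cos(th)*Z
    return COV-H(th)/np.cos(th)*d+up*Z, rot(d,-o*s*lp)
def place(th,s,sq=0,back=0,up=0,side=0,yaw=0,pitch=0): # sq: mm-level squeeze, back: distance off
    R=Ro.from_rotvec(yaw*Z)*Ro.from_rotvec(pitch*by)
    d=R.apply(np.cos(th)*bx-np.sin(th)*Z)
    mid=OPEN+(sq-back-.005)*bx+up*Z+side*by
    return mid-H(th)/np.cos(th)*d, rot(d,R.apply(s*by))
E
python3 - <<'E'
from plan import *
print("seal px",onplane("top",(285,148.5),.105))
for th in(0,15,25,35,45):
  t=np.radians(th)
  for s in(1,-1):
    e=ctrl.solve_ik(*place(t,s)); f=ctrl.solve_ik(*place(t,s,back=.1,up=.03))
    print(th,s,"end",None if e is None else np.round(e,2),None if f is None else np.round(f,2))
    for o in"AB":
      p=ctrl.solve_ik(*pick(t,o,s)); print("   pick",o,None if p is None else np.round(p,2))
E
```

```text
seal px [ 0.67734703 -0.00736592  0.105     ]
0 1 end [-0.16  0.89 -0.15  2.39  2.72  1.74 -1.52] None
   pick A [ 0.78  0.36 -0.44  1.95  0.2   0.87  1.45]
   pick B [ 0.5   0.33 -0.12  1.97  0.05  0.85 -1.57]
0 -1 end [-0.16  0.89 -0.15  2.39  2.72  1.74  1.62] None
   pick A [ 0.5   0.33 -0.12  1.97  0.05  0.85 -1.57]
   pick B [ 0.78  0.36 -0.44  1.95  0.2   0.87  1.45]
15 1 end None None
   pick A [ 0.74  0.54 -0.44  1.72  0.23  1.2   1.43]
   pick B [ 0.56  0.18 -0.16  2.19  0.03  0.51 -1.55]
15 -1 end None None
   pick A [ 0.47  0.5  -0.1   1.73  0.06  1.17 -1.58]
   pick B [ 0.78  0.2  -0.4   2.18  0.13  0.52  1.51]
25 1 end None None
   pick A [ 0.71  0.67 -0.44  1.56  0.25  1.41  1.41]
   pick B [ 0.62  0.12 -0.21  2.33 -0.01  0.26 -1.5 ]
25 -1 end None None
   pick A [ 0.45  0.63 -0.08  1.58  0.06  1.38 -1.58]
   pick B [ 0.7   0.12 -0.3   2.33  0.03  0.26  1.61]
35 1 end [ 0.78  0.51 -1.09  2.35  2.26  0.79 -0.69] None
   pick A [ 0.68  0.81 -0.44  1.4   0.26  1.62  1.4 ]
   pick B None
35 -1 end [ 0.44  0.35 -0.72  2.36  2.32  0.66  2.24] None
   pick A [ 0.43  0.76 -0.07  1.42  0.06  1.58 -1.58]
   pick B None
45 1 end [ 0.65  0.33 -0.91  2.25  1.83  0.48 -0.39] None
   pick A [ 0.64  0.95 -0.44  1.24  0.27  1.82  1.39]
   pick B None
45 -1 end [-0.79  0.22  0.63  2.32  2.18  0.17  2.19] None
   pick A [ 0.42  0.9  -0.06  1.26  0.05  1.77 -1.57]
   pick B None
```

Run:
```python
from plan import *
f=lambda q:"None" if q is None else " ".join(f"{v:5.2f}" for v in q)
for th in(40,47,54):
  t=np.radians(th)
  for s in(1,-1):
    print(th,s,"pick",f(ctrl.solve_ik(*pick(t,"A",s))),"| lift",f(ctrl.solve_ik(*pick(t,"A",s,.25))))
    for b,u in((0,0),(.02,0),(.04,0),(.02,.1),(.04,.1),(.02,.2),(.06,.2)):
      print("   ",b,u,f(ctrl.solve_ik(*place(t,s,back=b,up=u))))
```

```text
40 1 pick  0.66  0.88 -0.44  1.32  0.27  1.72  1.40 | lift  0.59  0.64 -0.34  1.14  0.14  2.09  1.48
    0 0  0.79  0.45 -1.09  2.30  2.07  0.66 -0.54
    0.02 0  0.78  0.40 -1.09  2.34  2.08  0.64 -0.60
    0.04 0 None
    0.02 0.1 -0.09 -0.03 -0.15  2.32  1.52  0.31 -0.22
    0.04 0.1  0.08 -0.06 -0.34  2.35  1.50  0.31 -0.22
    0.02 0.2  0.28 -0.18 -0.48  2.20  0.68  0.34  0.63
    0.06 0.2  0.12 -0.27 -0.35  2.28  0.67  0.38  0.61
40 -1 pick  0.42  0.83 -0.06  1.34  0.05  1.67 -1.57 | lift  0.42  0.62 -0.06  1.16  0.04  2.07 -1.56
    0 0 -0.08  0.23 -0.15  2.34  2.23  0.41  2.20
    0.02 0 -0.10  0.20 -0.15  2.38  2.22  0.43  2.19
    0.04 0 None
    0.02 0.1 None
    0.04 0.1 None
    0.02 0.2  1.17 -0.38 -1.17  2.18 -0.47  0.27 -1.47
    0.06 0.2  0.66 -0.33 -0.79  2.26  0.16  0.29 -2.07
47 1 pick  0.64  0.98 -0.45  1.21  0.27  1.86  1.39 | lift None
    0 0  0.48  0.27 -0.72  2.24  1.69  0.39 -0.30
    0.02 0  0.66  0.28 -0.92  2.27  1.71  0.44 -0.30
    0.04 0  0.46  0.19 -0.72  2.32  1.71  0.37 -0.37
    0.02 0.1  0.50 -0.00 -0.70  2.21  0.86  0.33  0.46
    0.04 0.1  0.84
[... 731 characters left out ...]
.23  0.15 -0.46  2.24  1.04  0.32  0.28
    0.02 0.1  0.51  0.03 -0.70  2.11  0.51  0.46  0.83
    0.04 0.1  0.53 -0.02 -0.71  2.15  0.45  0.45  0.87
    0.02 0.2  0.33 -0.09 -0.48  1.99  0.24  0.65  1.09
    0.06 0.2  0.34 -0.19 -0.49  2.06  0.18  0.65  1.13
54 -1 pick  0.41  1.03 -0.05  1.11  0.05  1.95 -1.57 | lift None
    0 0 -0.96  0.26  0.87  2.21 -0.03  0.16 -1.87
    0.02 0 -1.01  0.21  0.89  2.26  0.23  0.16 -2.12
    0.04 0 -1.24  0.21  1.13  2.30  0.09  0.15 -2.00
    0.02 0.1  0.99  0.09 -1.19  2.09  0.62  0.49 -2.38
    0.04 0.1  1.10  0.00 -1.26  2.13  0.46  0.45 -2.26
    0.02 0.2  0.95 -0.12 -1.04  1.97  0.10  0.63 -1.91
    0.06 0.2  0.96 -0.28 -0.99  2.05 -0.14  0.63 -1.73
```

```bash
cat >> plan.py <<'E'
# TCP offset from the cover's middle: pad corner 1.2 mm short of the back face, contact patch at mid-length
def off(th,n,b):
    N=.019*np.cos(th)+.0095*np.sin(th); B=.019*np.sin(th)-.0095*np.cos(th)
    return (.0038-N)*n-B*b
TH=np.radians(45)
def pick(up=0):
    d=-np.sin(TH)*l-np.cos(TH)*Z
    return COV+off(TH,-Z,-l)+up*Z, rot(d,lp)
def place(sq=0,back=0,up=0,side=0,yaw=0,pitch=0):
    R=Ro.from_rotvec(yaw*Z)*Ro.from_rotvec(pitch*by)
    n,b=R.apply(bx),R.apply(-Z)
    return OPEN+(sq-back-.005)*bx+up*Z+side*by+off(TH,n,b), rot(np.cos(TH)*n+np.sin(TH)*b,R.apply(by))
def st(msg=""):
    s=ctrl.sense(); print(msg,round(s["time"],1),"tcp",s["ee_pos"].round(4),"F",s["ft_force"].round(2),"M",s["wrist_torque"].round(2),"w",round(s["gripper_width"]*87,1),"gf",round(s["gripper_force"],1)); return s
E
python3 - <<'E'
from plan import *
ctrl.grip(1.0)
ctrl.move_ptp(*pick(.10)); st("pre")
p,r=pick(); ctrl.move_linear(p,rate=.06); st("at"); 
for n in("side","top"): cv2.imwrite(f"pics/{n}1.png",ctrl.capture(n)[:,:,::-1])
S=cv2.imread("pics/side1.png");T=cv2.imread("pics/top1.png")
cv2.imwrite("pics/crop2.png",np.hstack([cv2.resize(im[y-60:y+60,x-60:x+60],(400,400)) for im,x,y in((S,307,190),(T,366,220))]))
E
```

```text
pre 1.8 tcp [ 0.4779 -0.2501  0.1216] F [-0.28 -1.57 -0.29] M [-0.21 -0.91  0.02] w 87.2 gf 0.0
at 3.6 tcp [ 0.4783 -0.2489  0.0217] F [ 0.04 -0.27  0.32] M [-0.2  -0.96 -0.04] w 87.2 gf 0.0
```

View pics/crop2.png

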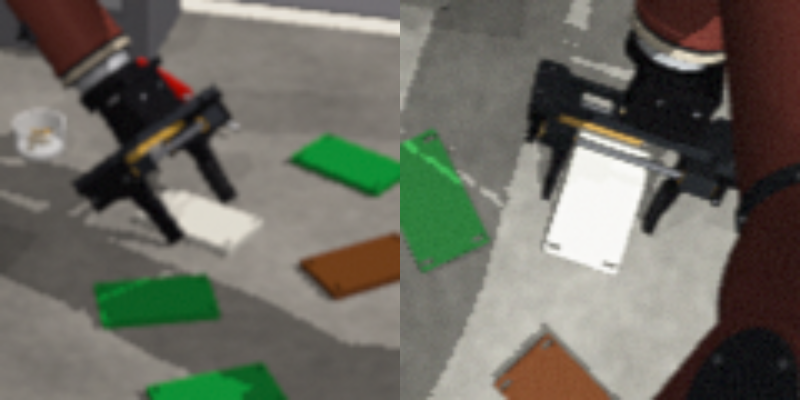

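The fingers straddle the cover with the tips at mid-length, clear of the green boards. Grip and lift.

Run:
```python
from plan import *
ctrl.grip(0.7,grasp_force=40); st("grip")
p,r=pick(.10); ctrl.move_linear(p,rate=.08); st("lift")
q=ctrl.solve_ik(*place(back=.05,up=.2)); print(np.round(q,2))
for n in("side","top"): cv2.imwrite(f"pics/{n}2.png",ctrl.capture(n)[:,:,::-1])
S=cv2.imread("pics/side2.png");T=cv2.imread("pics/top2.png")
cv2.imwrite("pics/crop3.png",np.hstack([cv2.resize(im[y-60:y+60,x-60:x+60],(400,400)) for im,x,y in((S,307,170),(T,366,220))]))
```

```text
grip 4.3 tcp [ 0.4781 -0.2488  0.0214] F [ 0.75 -0.11  0.27] M [-0.17 -0.9  -0.04] w 67.1 gf 40.0
lift 5.7 tcp [ 0.4779 -0.2487  0.1208] F [ 0.52  0.66 -0.78] M [-0.19 -1.05  0.02] w 66.7 gf 40.0
[ 0.86 -0.29 -0.94  2.18 -0.03  0.38  1.28]
```

View pics/crop3.png

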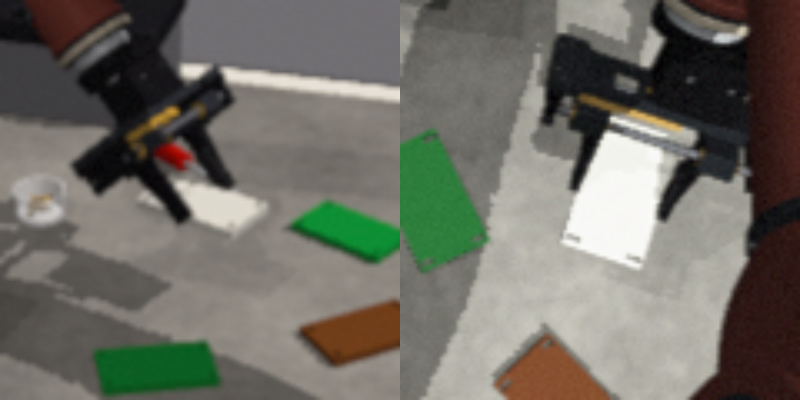

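The cover is held level in both views. I move to above the seal, then lower in front of it, and look again.

Run:
```python
from plan import *
ctrl.move_ptp(*place(back=.05,up=.2)); s=st("above"); print(s["joint_pos"].round(2))
for b,u,rate in((.025,.1,.12),(.025,.012,.08)):
    p,r=place(back=b,up=u)
    try: ctrl.move_linear(p,rate=rate); s=st(f"{b,u}"); print(s["joint_pos"].round(2))
    except ctrl.IKError as e: print("IK",b,u,e,ctrl.solve_ik(p,r)); break
for n in("side","top"): cv2.imwrite(f"pics/{n}3.png",ctrl.capture(n)[:,:,::-1])
S=cv2.imread("pics/side3.png");T=cv2.imread("pics/top3.png")
cv2.imwrite("pics/crop4.png",np.hstack([cv2.resize(im[y-50:y+50,x-50:x+50],(400,400),interpolation=cv2.INTER_CUBIC) for im,x,y in((S,230,205),(T,288,148))]))
```

```text
above 7.2 tcp [0.5991 0.0057 0.2649] F [-0.54 -0.27 -0.91] M [0.23 0.83 0.  ] w 67.3 gf 40.0
[ 0.86 -0.29 -0.93  2.18 -0.03  0.38  1.28]
IK 0.025 0.1 the arm cannot follow that straight line within its joint ranges [ 1.08760042  0.07062891 -1.30455044  2.23617017  1.20699152  0.33814006
  0.15686196]
```

View pics/crop4.png

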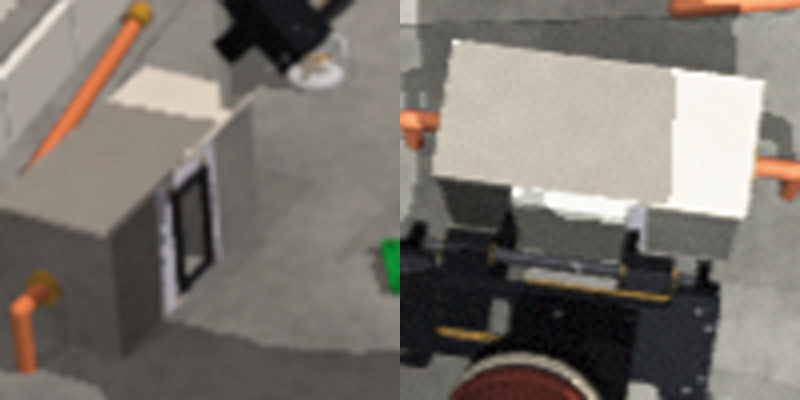

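The cover is clear above, but the straight line runs out of the elbow's redundancy range. I refine the box by sub-pixel edge line fits and take a better arm configuration.

```bash
cat > edge.py <<'E'
from plan import *
from scipy.ndimage import map_coordinates, gaussian_filter
def line(im,a,b,half=4):
    g=gaussian_filter(cv2.cvtColor(im,6).astype(float),.7); a,b=np.float64(a),np.float64(b)
    u=(b-a)/np.linalg.norm(b-a); n=np.array([-u[1],u[0]]); off=np.arange(-half,half+.01,.25); P=[];Wt=[]
    for t in np.linspace(.1,.9,40):
        c=a+t*(b-a); q=c+off[:,None]*n
        d=np.abs(np.gradient(map_coordinates(g,[q[:,1],q[:,0]],order=1))); k=d.argmax()
        w=d[max(0,k-3):k+4]; o=off[max(0,k-3):k+4]
        if d[k]>2: P.append(c+n*(w@o/w.sum()))
    vx,vy,x,y=cv2.fitLine(np.float32(P),cv2.DIST_HUBER,0,.01,.01).ravel(); r=np.abs((np.array(P)-[x,y])@[-vy,vx])
    return np.array([-vy,vx,-(-vy*x+vx*y)]),round(float(np.median(r)),2)
def quad(im,pts):
    L=[line(im,pts[i],pts[(i+1)%4]) for i in range(4)]; out=[]
    for i in range(4):
        p=np.cross(L[i-1][0],L[i][0]); out.append(p[:2]/p[2])
    return np.array(out),[x[1] for x in L]
E
python3 - <<'E'
from edge import *
for nm,f,pts in(("top","top0",[(251,108),(328.9,117.8),(324.5,152),(246.4,141.7)]),("top","top3",[(251,108),(328.9,117.8),(324.5,152),(246.4,141.7)]),
   ("side","side0",[(178,205),(217.8,172),(244,178),(206.5,214)])):
    im=cv2.imread(f"pics/{f}.png"); Q,r=quad(im,pts); W=np.array([onplane(nm,q,.124) for q in Q])
    ed=W-np.roll(W,-1,0); e=ed[3]; # FL-BL... 
    f1=W[3]-W[2]; b1=W[0]-W[1]
    print(f,Q.round(1).tolist(),r,"\n",W[:,:2].round(4).tolist(),"len",np.linalg.norm(ed,axis=1).round(4),"yawF,B",np.arctan2(-f1[0],f1[1]).round(3),np.arctan2(-b1[0],b1[1]).round(3),"centre",W.mean(0).round(4),"frontmid",((W[2]+W[3])/2).round(4))
E
```

```text
top0 [[250.8000030517578, 107.30000305175781], [329.0, 117.5999984741211], [323.70001220703125, 151.89999389648438], [245.0, 141.89999389648438]] [0.13, 0.22, 0.26, 0.15] 
 [[0.7978, 0.0893], [0.7603, -0.1361], [0.6588, -0.1173], [0.6942, 0.1068]] len [0.2286 0.1032 0.2269 0.1051] yawF,B -0.157 -0.165 centre [ 0.7278 -0.0143  0.124 ] frontmid [ 0.6765 -0.0052  0.124 ]
top3 [[250.6999969482422, 107.4000015258789], [329.1000061035156, 117.5999984741211], [324.20001220703125, 152.10000610351562], [244.39999389648438, 144.60000610351562]] [0.11, 0.11, 1.61, 0.18] 
 [[0.7977, 0.0895], [0.7603, -0.1363], [0.6582, -0.1185], [0.6864, 0.1084]] len [0.2289 0.1037 0.2287 0.1128] yawF,B -0.124 -0.164 centre [ 0.7256 -0.0142  0.124 ] frontmid [ 0.6723 -0.0051  0.124 ]
side0 [[176.60000610351562, 205.0], [216.0, 171.0], [243.3000030517578, 177.3000030517578], [208.6999969482422, 214.0]] [0.17, 0.16, 1.53, 0.09] 
 [[0.7985, 0.0903], [0.7604, -0.137], [0.6576, -0.1215], [0.6852, 0.1092]] len [0.2305 0.104  0.2324 0.1149] yawF,B -0.119 -0.166 centre [ 0.7254 -0.0148  0.124 ] frontmid [ 0.6714 -0.0062  0.124 ]
```

Both views agree on the box centre line and on a yaw of -0.165. The opening is at (0.669, -0.005), so the plan stands. I proceed with a better elbow configuration.

Run:
```python
from plan import *
ctrl.move_j([.37,-.24,-.53,2.17,.26,.49,1.02]); st("cfg")
for b,u,rate in((.04,.2,.1),(.025,.15,.12),(.02,.1,.12),(.02,.06,.1),(.02,.012,.08)):
    p,r=place(back=b,up=u); q=ctrl.solve_ik(p,r)
    print(b,u,None if q is None else np.round(q,2))
    try: ctrl.move_linear(p,rate=rate,attitude=r)
    except ctrl.IKError as e:
        c=ctrl.sense()["joint_pos"]
        print("IK",e)
        if q is not None and np.abs(q-c).max()<.7: ctrl.move_j(q)
        else: break
s=st("low"); print(s["joint_pos"].round(2))
for n in("side","top"): cv2.imwrite(f"pics/{n}4.png",ctrl.capture(n)[:,:,::-1])
S=cv2.imread("pics/side4.png");T=cv2.imread("pics/top4.png")
cv2.imwrite("pics/crop5.png",np.hstack([cv2.resize(im[y-50:y+50,x-50:x+50],(400,400),interpolation=cv2.INTER_CUBIC) for im,x,y in((S,230,205),(T,288,148))]))
```

```text
cfg 8.0 tcp [0.587  0.0047 0.272 ] F [-0.41  1.44 -1.25] M [0.3 0.8 0. ] w 66.4 gf 40.0
0.04 0.2 [ 0.43 -0.19 -0.59  2.17  0.37  0.41  0.92]
0.025 0.15 [ 0.55 -0.09 -0.74  2.2   0.67  0.33  0.64]
0.02 0.1 [ 0.61  0.03 -0.83  2.24  1.15  0.31  0.18]
0.02 0.06 [ 0.54  0.12 -0.78  2.27  1.51  0.34 -0.16]
0.02 0.012 [ 0.49  0.24 -0.74  2.3   1.84  0.41 -0.47]
low 10.8 tcp [0.629  0.0012 0.0776] F [-0.38  0.5  -1.75] M [0.25 0.87 0.  ] w 66.8 gf 40.0
[ 0.51  0.24 -0.77  2.3   1.84  0.42 -0.46]
```

View pics/crop5.png

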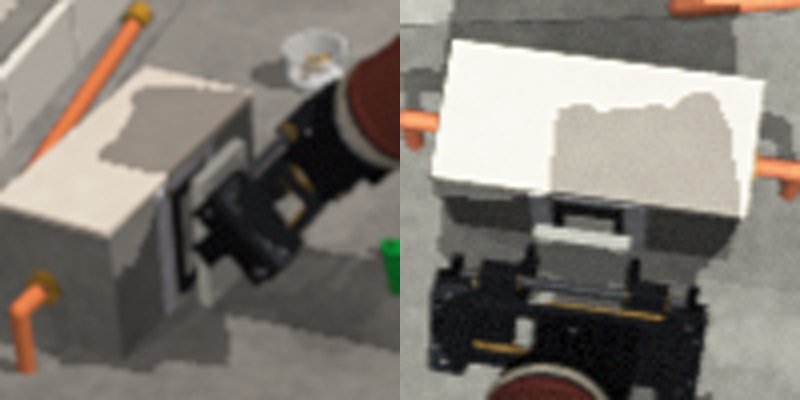

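The cover stands upright about 20 mm off the seal. Cover centre is at column ~584 in the crop and the seal centre at ~586, so it is aligned. Now I lower it onto the ledge by feel, then advance gently while watching the force.

```bash
cat >> plan.py <<'E'
def F(n=8,dt=.03):
    a=[]
    for _ in range(n): ctrl.sleep(dt); a.append(ctrl.sense()["ft_force"])
    return np.mean(a,0)
E
python3 - <<'E'
from plan import *
ctrl.sleep(.2); f0=F(12); st("base"); print(f0.round(2))
u=.006; 
while u>-.0045:
    p,r=place(back=.02,up=u); ctrl.move_linear(p,rate=.02,attitude=r); f=F(6)-f0
    print("up",round(u*1e3,1),f.round(2),ctrl.sense()["ee_pos"][2].round(4))
    if f[2]>1.0: break
    u-=.0015 if u>.002 else .0007
for b in(.012,.006,.003,.0015,.0005):
    p,r=place(back=b,up=u); ctrl.move_linear(p,rate=.02,attitude=r); f=F(6)-f0
    print("back",b,"push",round(-f@bx,2),f.round(2),((ctrl.sense()["ee_pos"]-p)*1e3).round(2))
    if -f@bx>4: break
np.save("f0.npy",np.r_[f0,u,b]); st("end")
E
```

```text
base 11.5 tcp [0.6285 0.0013 0.0767] F [ 0.02 -0.74 -1.13] M [0.28 0.83 0.01] w 66.8 gf 40.0
[-0.16  0.07 -0.95]
up 6.0 [ 0.28 -0.06 -0.06] 0.0708
up 4.5 [-0.06 -0.34  0.16] 0.0692
up 3.0 [ 0.28 -0.38 -0.07] 0.0677
up 1.5 [0.4  0.11 0.15] 0.0663
up 0.8 [ 0.06 -0.1   0.17] 0.0655
up 0.1 [0.12 0.09 0.91] 0.0648
up -0.6 [-0.85 -0.49  6.68] 0.0648
back 0.012 push 3.91 [-4.02 -0.36  9.14] [ 0.43 -0.13  0.69]
back 0.006 push 14.8 [-14.99   0.04  16.83] [-0.34  0.17  0.42]
end 16.2 tcp [ 0.642  -0.0009  0.0645] F [-1.544e+01 -1.000e-02  1.602e+01] M [-0.01  0.65 -0.37] w 67.3 gf 40.0
```

The ledge was found at the expected height. The sideways force is mixed with ledge friction, so I back off 5 mm, lift 0.5 mm clear, and advance again to isolate the seal force.

Run:
```python
from plan import *
f0=np.load("f0.npy")[:3]
def go(b,u,n=6):
    p,r=place(back=b,up=u); ctrl.move_linear(p,rate=.02,attitude=r); f=F(n)-f0
    print("back",round(b*1e3,1),"up",u*1e3,"push",round(-f@bx,2),"fz",f[2].round(2),((ctrl.sense()["ee_pos"]-p)*1e3).round(2)); return -f@bx
go(.009,-.0006); go(.012,.0007)
b=.009
while b>-.005:
    if go(b,.0007)>5: break
    b-=.0015
for n in("side","top"): cv2.imwrite(f"pics/{n}5.png",ctrl.capture(n)[:,:,::-1])
S=cv2.imread("pics/side5.png");T=cv2.imread("pics/top5.png")
cv2.imwrite("pics/crop6.png",np.hstack([cv2.resize(im[y-40:y+40,x-40:x+40],(400,400),interpolation=cv2.INTER_CUBIC) for im,x,y in((S,230,205),(T,288,148))]))
st("end")
```

```text
back 9.0 up -0.6 push 1.45 fz 6.85 [0.47 0.02 0.66]
back 12.0 up 0.7 push 0.04 fz 0.27 [-0.17 -0.05 -0.25]
back 9.0 up 0.7 push 0.19 fz 0.13 [-0.06  0.02 -0.07]
back 7.5 up 0.7 push 0.14 fz -0.11 [-0.02 -0.01 -0.01]
back 6.0 up 0.7 push 0.27 fz 0.14 [-0.03  0.03 -0.03]
back 4.5 up 0.7 push 0.99 fz 0.28 [-0.11  0.02 -0.09]
back 3.0 up 0.7 push 2.08 fz -0.68 [-0.18  0.03 -0.18]
back 1.5 up 0.7 push 3.37 fz -1.61 [-0.24  0.02 -0.27]
back 0.0 up 0.7 push 4.58 fz -2.54 [-0.26  0.06 -0.28]
back -1.5 up 0.7 push 5.85 fz -3.0 [-0.36  0.04 -0.33]
end 21.0 tcp [ 0.6493 -0.0022  0.0651] F [-5.64  0.57 -3.07] M [ 0.38  1.96 -0.09] w 67.2 gf 40.0
```

View pics/crop6.png

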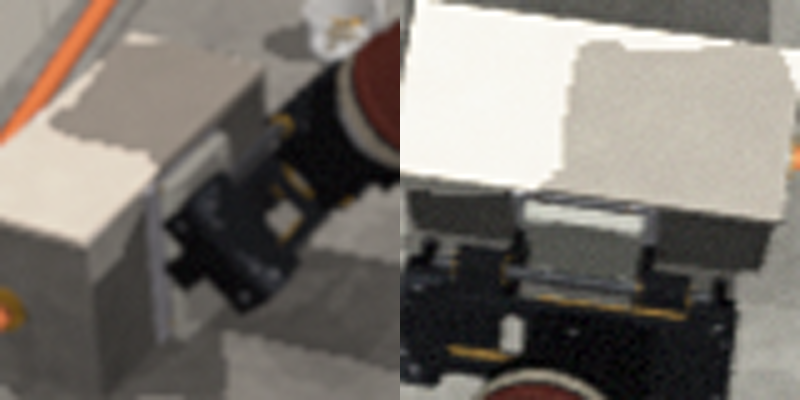

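In the crop the cover sits on the seal between the frame edges, with its centre aligned. Contact began about 5 mm early and the slope is soft (0.85 N/mm), so the cover's top was leading slightly after dragging on the ledge and is being turned flat in the pads. I ease the grip so it can align, then keep advancing.

Run:
```python
from plan import *
f0=np.load("f0.npy")[:3]
def go(b,u,n=6):
    p,r=place(back=b,up=u); ctrl.move_linear(p,rate=.02,attitude=r); f=F(n)-f0
    print("back",round(b*1e3,1),"push",round(-f@bx,2),"fz",f[2].round(2),((ctrl.sense()["ee_pos"]-p)*1e3).round(2)); return -f@bx
ctrl.grip(0.7,grasp_force=15); st("soft"); go(-.0015,.0007)
b=-.0022
while b>-.006:
    if go(b,.0007)>7.5: break
    b-=.0007
st("end")
for n in("side","top"): cv2.imwrite(f"pics/{n}6.png",ctrl.capture(n)[:,:,::-1])
S=cv2.imread("pics/side6.png");T=cv2.imread("pics/top6.png")
# predicted outline of a flat, centred cover with 3 mm squeeze, for comparison
c=[OPEN+bx*x+by*y+Z*z for x,y,z in((.003,.034,.058),(.003,-.034,.058),(-.007,-.034,.058),(-.007,.034,.058),(-.007,-.034,-.058),(-.007,.034,-.058))]
for n,x,y in(("side",230,205),("top",288,148)): print(n,((project(n,c)-[x-40,y-40]+.5)*5).round(0).tolist())
cv2.imwrite("pics/crop7.png",np.hstack([cv2.resize(im[y-40:y+40,x-40:x+40],(400,400),interpolation=cv2.INTER_CUBIC) for im,x,y in((S,230,205),(T,288,148))]))
```

```text
soft 21.2 tcp [ 0.6496 -0.0023  0.0653] F [-4.07  0.17 -3.8 ] M [ 0.39  2.04 -0.08] w 67.2 gf 15.0
back -1.5 push 4.46 fz -2.58 [-0.06 -0.01 -0.08]
back -2.2 push 6.18 fz -1.56 [-0.16 -0.01 -0.1 ]
back -2.9 push 7.63 fz -1.08 [-0.24  0.02 -0.09]
end 22.6 tcp [ 0.6509 -0.0025  0.0653] F [-7.49  0.98 -2.25] M [ 0.36  2.23 -0.15] w 67.4 gf 15.0
side [[159.0, 188.0], [213.0, 136.0], [227.0, 139.0], [173.0, 192.0], [237.0, 289.0], [185.0, 344.0]]
top [[127.0, 200.0], [244.0, 216.0], [241.0, 233.0], [124.0, 217.0], [239.0, 283.0], [132.0, 268.0]]
```

View pics/crop7.png

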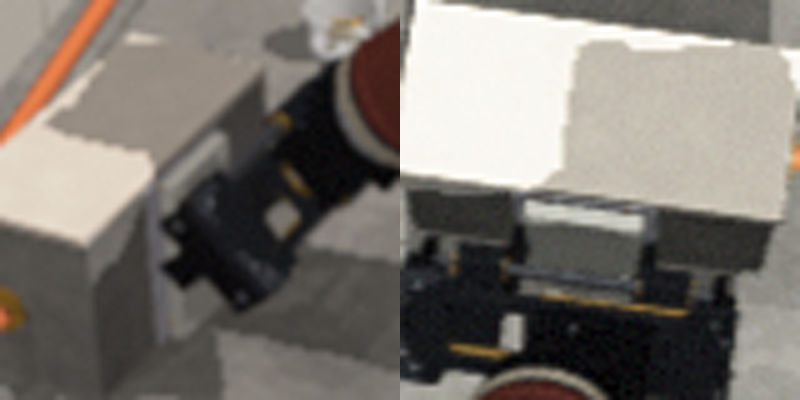

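The slope is now 2.1–2.5 N/mm with 7.6 N at 2.9 mm squeeze, so the cover is flat on the seal. The cover spans columns 523–647 within the frame's 512–657, so it is centred. Now a light touch-down on the ledge, a final check of steadiness, and hand-in.

Run:
```python
from plan import *
f0=np.load("f0.npy")[:3]
def go(b,u,n=8):
    p,r=place(back=b,up=u); ctrl.move_linear(p,rate=.01,attitude=r); f=F(n)-f0
    print("back",round(b*1e3,1),"up",u*1e3,"push",round(-f@bx,2),"fz",f[2].round(2)); return -f@bx,f[2]
for u in(.0004,.0001):
    x,z=go(-.0031,u)
    if z>1: break
ctrl.grip(0.7,grasp_force=22); ctrl.sleep(.5)
x=-(F(20)-f0)@bx; print("push",x); b=-.0031
for _ in range(3):
    if 7<x<9: break
    b-=np.clip((8-x)/2500,-.0008,.0008); go(b,u); ctrl.sleep(.4); x=-(F(20)-f0)@bx; print("push",x)
s=st("end"); rel=s["ee_pos"]-OPEN; print("tcp side,height",rel@by,rel[2])
if 6.3<x<9.7: print(ctrl.job_done())
```

```text
back -3.1 up 0.4 push 8.42 fz 1.34
push 8.613744797349282
end 24.6 tcp [ 0.6512 -0.0025  0.0653] F [-8.71  0.43  0.58] M [ 0.29  2.1  -0.13] w 67.8 gf 22.0
tcp side,height 3.0588408718118417e-06 0.007278227410369299
the job is handed in; nothing more can be done
None
```

I handed the job in at 24.6 s with the arm still holding the cover: upright on the seal, centred to within about 1–2 mm by the camera views, at a steady push of about 8.6 N, corners free, resting lightly on the ledge; flatness is judged from the seal's stiffness and the pictures, not measured directly.

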